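# Feel along the headlamp seal

### The arm

A 6-joint arm with a two-finger parallel gripper is mounted at the origin on the work surface. World frame = base frame: x ahead of the robot, y to its left, z up, the work surface at z = 0. Lengths are in mm, angles in degrees, forces in N, time in s.
With the tool pointing down it reaches from about 300 to 850 mm from the base axis. Payload 4.2 kg.
Tool frame: the origin (TCP) lies midway between the tips of the shut fingers; the grasp point (between the pads) lies 19 mm behind it; x points along the fingers, y is the direction in which the jaws open and shut, and the axes are right-handed (so a half turn about x gives the same grasp; the last joint's range is limited). The gripper opens to 91 mm and grips with 3 to 60 N. Pads are 32 mm wide; open, the fingers measure 118 mm over their backs; the gripper's body (76 mm by 178 mm) begins 60 mm behind the grasp point.
Start: joints at [-71.448, 18.312, 89.639, -0, 72.044, -1.146], TCP at [193.817, -541.367, 213.976] pointing down, gripper open.
Joint ranges: [-177.97, 177.97], [-48.28, 115.42], [12.27, 149.76], [-77.06, 257.06], [2.81, 150.46], [-146.56, 146.56]. Speed limits (degrees/s): [147.25, 147.25, 180, 180, 180, 180].

### API

Orientations are given as [roll, pitch, yaw] about the fixed x, y, z axes, in that order (R = Rz(yaw) Ry(pitch) Rx(roll)).
In Python, from workcell import * gives the robot as it stands.
- The arm moves only by the shell command python3 -m handwheel 'ROWS' [FORCE]. ROWS is a JSON object of lists of equal length, an entry for each row: "gripper": the closure, from 0 (fully open) to 1 (shut); "offset": the shift along the tool's x, y, z in mm, a list of three; "rot": the turn, a rotation vector about the tool's x, y, z in degrees, a list of three. A call has 1 to 5 rows; each row is the pose to reach, as a shift and turn from the pose commanded when the call began, along the tool's axes at that moment; what a row does not reach only later rows make up. A row lasts 1/12 s, in which the tool goes at most 41.7 mm and 7.16 degrees, less where a joint would pass 70% of its speed; a pose out of reach is approached as far as the arm can. A call with a gripper value outside its range is refused whole. The fingers move at their own pace and stop on an object; FORCE is the grip in N (left out, the last holds). Time passes only in rows, so rows that repeat a pose let the fingers close. It gives the time, the measured TCP pose, the force and the opening at its end, in the units of the state.
- state(): the state, without advancing time (a new reading comes with each control period).
- grab_frame(name): name is "scene" or "side" or "wrist"; returns the picture (480x640x3 uint8, red, green, blue); there is no depth.
- camera_params(name): a dict with "fx", "fy", "cx", "cy" (pixels), "position" and "attitude" of the camera in the world; the wrist camera has in their place "hand_eye" (4x4, takes a point from camera to tool coordinates, whose origin is the TCP and whose axes are the tool frame's). Camera axes: x right, y up, looking along -z (the intrinsics and any distortion apply to the point x, -y, -z); pixel columns grow to the right and rows downward; lengths in mm; the calibration is good to about 2 mm. The wrist camera is an equidistant fisheye: a pixel r from the principal point sees the ray r / f radians off the axis. A picture is of the moment at which its call begins: read the wrist's pose just before it. camera_params takes no time and is no camera call.
- job_done(): hands the job in, once; it reports no verdict.
The state is a dict: "time_s": time; "qpos": joint angles; "qvel": joint speeds; "effort": joint torques, N m; "ee_pos": TCP position; "ee_rot": TCP orientation; "force": force on the tool from outside, world axes, zero at the start; "torque": the same for the moment, N m; "gripper_width": finger opening in mm.
Only numpy, scipy, OpenCV 4.12 (cv2) and the standard library are available. Lean on these libraries where they do the work, as an engineer would, in place of code of your own. Each camera call takes 0.05 s, during which the arm holds its last target.

### The job

Before the lens goes back on, check the seal of the open headlamp by touch: with the fingers closed together, run the fingertips lightly along the top of the pale grey rubber bead on the housing's long near side, from the corner by the mounting ear at the blunt end all the way to the pointed tip, keeping on the bead. Then take the hand away. Touch gently, so that the loose housing is not shifted, tipped or lifted, and leave everything else on the bench alone.

Things in the scene. Friction and masses are not known exactly. Their poses are not given: they have to be found in the camera images.
- lamp: Black open headlamp housing lying on its back, loose, about 1.8 kg, 190 (x) x 350 (y) x 130 high. Origin: centre of its underside, on the mat (4 above the bench). y points to the blunt end with the flat grey mounting ear (44 x 50, steel bush); the pointed tip is at -y; -x is the long bowed near side. Round the open top runs a black flange 20 wide, 130 high at the ear end, 100 at the tip.
- seal: Pale grey rubber seal bead that runs all round on the middle of the housing's black flange and is fixed to it: half round, 8 wide, its crest 4 above the flange. Firm: it gives less than 1 under a light touch. Same origin and axes as the lamp.
- seal_0 (a point): Point on the crest of the seal on the near side, at the ear-end corner, where the near side begins; neighbours are about 40 apart and the seal runs straight between them. Axes as the lamp's.
- seal_1 (a point): Point on the crest of the seal on the near side, number 1 of 0 to 9 counted from the ear end; neighbours are about 40 apart and the seal runs straight between them. Axes as the lamp's.
- seal_2 (a point): Point on the crest of the seal on the near side, number 2 of 0 to 9 counted from the ear end; neighbours are about 40 apart and the seal runs straight between them. Axes as the lamp's.
- seal_3 (a point): Point on the crest of the seal on the near side, number 3 of 0 to 9 counted from the ear end; neighbours are about 40 apart and the seal runs straight between them. Axes as the lamp's.
- seal_4 (a point): Point on the crest of the seal on the near side, number 4 of 0 to 9 counted from the ear end; neighbours are about 40 apart and the seal runs straight between them. Axes as the lamp's.
- seal_5 (a point): Point on the crest of the seal on the near side, number 5 of 0 to 9 counted from the ear end; neighbours are about 40 apart and the seal runs straight between them. Axes as the lamp's.
- seal_6 (a point): Point on the crest of the seal on the near side, number 6 of 0 to 9 counted from the ear end; neighbours are about 40 apart and the seal runs straight between them. Axes as the lamp's.
- seal_7 (a point): Point on the crest of the seal on the near side, number 7 of 0 to 9 counted from the ear end; neighbours are about 40 apart and the seal runs straight between them. Axes as the lamp's.
- seal_8 (a point): Point on the crest of the seal on the near side, number 8 of 0 to 9 counted from the ear end; neighbours are about 40 apart and the seal runs straight between them. Axes as the lamp's.
- seal_9 (a point): Point on the crest of the seal on the near side, at the pointed tip, where the near side ends; neighbours are about 40 apart and the seal runs straight between them. Axes as the lamp's.
- screwdriver: Bystander, leave alone: orange-handled screwdriver, 200 long. Origin: under its middle part, on the mat.
- pry: Bystander, leave alone: blue plastic trim lever, 190 x 22 x 10. Origin: under its middle part, on the mat.
- bulb: Bystander, leave alone: lamp bulb standing on its 42 wide metal flange, 55 tall. Origin: centre of its underside.
- dish: Bystander, leave alone: round steel screw dish, 104 across, 22 high. Origin: centre of its underside.
- torch: Bystander, leave alone: inspection light bar, 280 x 34 x 28. Origin: under its middle part, on the mat.
- driver: Bystander, leave alone: cordless screwdriver lying on its side, about 190 x 165 x 64. Origin: under its middle part, on the mat.
- cleaner: Bystander, leave alone: orange cleaner bottle, 68 across, 190 tall. Origin: centre of its underside.

How it is judged (in metres and radians):
On the way, in this order (a step that is already met when the one before it is completed fails the run):
1. the closed fingertips touch the seal bead at point 0 of the near side (force over 0.3 N, centre line of the fingers within 14 mm of the point seen from above) (horizontal distance between the grasp point and seal_0 below 0.014 m and contact force between the fingers and seal above 0.3 N), for 0.1 s.
2. the closed fingertips touch the seal bead at point 1 of the near side (force over 0.3 N, centre line of the fingers within 14 mm of the point seen from above) (horizontal distance between the grasp point and seal_1 below 0.014 m and contact force between the fingers and seal above 0.3 N), for 0.1 s.
3. the closed fingertips touch the seal bead at point 2 of the near side (force over 0.3 N, centre line of the fingers within 14 mm of the point seen from above) (horizontal distance between the grasp point and seal_2 below 0.014 m and contact force between the fingers and seal above 0.3 N), for 0.1 s.
4. the closed fingertips touch the seal bead at point 3 of the near side (force over 0.3 N, centre line of the fingers within 14 mm of the point seen from above) (horizontal distance between the grasp point and seal_3 below 0.014 m and contact force between the fingers and seal above 0.3 N), for 0.1 s.
5. the closed fingertips touch the seal bead at point 4 of the near side (force over 0.3 N, centre line of the fingers within 14 mm of the point seen from above) (horizontal distance between the grasp point and seal_4 below 0.014 m and contact force between the fingers and seal above 0.3 N), for 0.1 s.
6. the closed fingertips touch the seal bead at point 5 of the near side (force over 0.3 N, centre line of the fingers within 14 mm of the point seen from above) (horizontal distance between the grasp point and seal_5 below 0.014 m and contact force between the fingers and seal above 0.3 N), for 0.1 s.
7. the closed fingertips touch the seal bead at point 6 of the near side (force over 0.3 N, centre line of the fingers within 14 mm of the point seen from above) (horizontal distance between the grasp point and seal_6 below 0.014 m and contact force between the fingers and seal above 0.3 N), for 0.1 s.
8. the closed fingertips touch the seal bead at point 7 of the near side (force over 0.3 N, centre line of the fingers within 14 mm of the point seen from above) (horizontal distance between the grasp point and seal_7 below 0.014 m and contact force between the fingers and seal above 0.3 N), for 0.1 s.
9. the closed fingertips touch the seal bead at point 8 of the near side (force over 0.3 N, centre line of the fingers within 14 mm of the point seen from above) (horizontal distance between the grasp point and seal_8 below 0.014 m and contact force between the fingers and seal above 0.3 N), for 0.1 s.
10. the closed fingertips touch the seal bead at point 9 of the near side (force over 0.3 N, centre line of the fingers within 14 mm of the point seen from above) (horizontal distance between the grasp point and seal_9 below 0.014 m and contact force between the fingers and seal above 0.3 N), for 0.1 s.
At the end, for the whole second after the job is handed in: After the ten points of the near side were touched in order from the ear end to the tip: the housing lies still, within 10 mm and 0.04 rad (2.3 degrees) of where it was, and no bystander has moved more than 30 mm (distance of lamp from where it was at the start of the episode below 0.01 m and angle between lamp's own z axis and vertical below 0.04 rad and linear speed of lamp below 0.01 m/s and distance of each of screwdriver, pry, bulb, dish, torch, driver, cleaner from where it was at the start of the episode below 0.03 m).
It fails at once if the fingers press on the housing or its seal with more than 30 N (contact force between the fingers and lamp above 30 N).
It fails at once if the housing is shifted or lifted more than 10 mm (distance of lamp from where it was at the start of the episode above 0.01 m).
It fails at once if the housing is tipped more than 0.04 rad (angle between lamp's own z axis and vertical above 0.04 rad).
It fails at once if a bystander is moved more than 30 mm (distance of any of screwdriver, pry, bulb, dish, torch, driver, cleaner from where it was at the start of the episode above 0.03 m).
It also fails if it takes over 61 s, if anything falls off the work surface, if the arm or the gripper's body presses on something with over 40 N, if the wrist force passes 120 N, or if a joint passes its speed limit or range.

## Working session

There is one attempt and no reset: what is moved stays moved. The work goes in short steps, Python scripts to look and compute and a shell command to move; the robot and the scene stay as the last step left them, time stands still between calls to the robot, and variables do not carry over. Pictures are saved under pics/ and viewed, and the job is handed in when it is done.

```bash
ls; mkdir -p pics; python3 - <<'E'
from workcell import *
import cv2
print(state())
for n in ["scene","side","wrist"]:
    print(n,camera_params(n))
    cv2.imwrite(f"pics/{n}0.png",grab_frame(n)[:,:,::-1])
E
```

```text
pics
{'time_s': 0.0, 'qpos': array([-7.14477017e+01,  1.83544500e+01,  8.97065075e+01,  4.50393514e-05,
        7.20436312e+01, -1.14476891e+00]), 'qvel': array([ 0.052192  , -0.01250609,  0.04029791, -0.02544658,  0.05550703,
       -0.00182659]), 'effort': array([ 1.39592303e-03, -4.12456834e+01, -2.31975800e+01,  7.30003905e-02,
        4.57438873e-02, -1.51195741e-04]), 'ee_pos': array([ 193.65395487, -540.87481208,  213.09143631]), 'ee_rot': array([-91.16822665,  89.89541129, 108.52882668]), 'force': array([-0.00516579,  0.94710494,  0.67689398]), 'torque': array([-0.0454862 ,  0.03468064, -0.05655822]), 'gripper_width': 91.17554144805496}
scene {'fx': 590.3488374949723, 'fy': 590.3488374949723, 'cx': 320.8224419977494, 'cy': 244.53217604203823, 'position': array([1016.54986509, -437.2827509 , 1356.5789307 ]), 'attitude': array([31.38781907, -0.52444868, 44.57131994])}
side {'fx': 561.7672537952928, 'fy': 561.7672537952928, 'cx': 329.2755213567033, 'cy': 242.8802008748504, 'position': array([ -58.95792927, -877.89112143, 1009.00891462]), 'attitude': array([ 52.4399439 ,   0.36475089, -29.09876231])}
wrist {'fx': 371.64829954431775, 'fy': 371.64829954431775, 'cx': 318.6846804616279, 'cy': 240.95357727671976, 'hand_eye': array([[ 1.80621079e-04,  2.71344314e-01, -9.62482327e-01,
        -1.70564395e+02],
       [ 9.99999685e-01,  6.94981709e-04,  3.83591831e-04,
         5.96913870e-01],
       [ 7.72993075e-04, -9.62482093e-01, -2.71344103e-01,
        -7.75484891e+01],
       [ 0.00000000e+00,  0.00000000e+00,  0.00000000e+00,
         1.00000000e+00]])}
```

View pics/scene0.png

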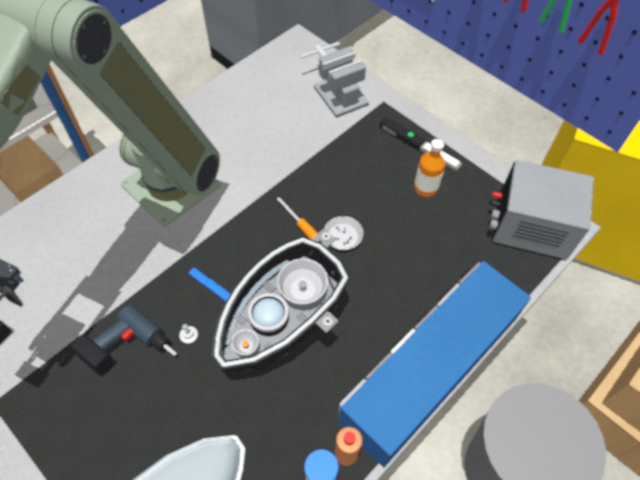

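View pics/side0.png

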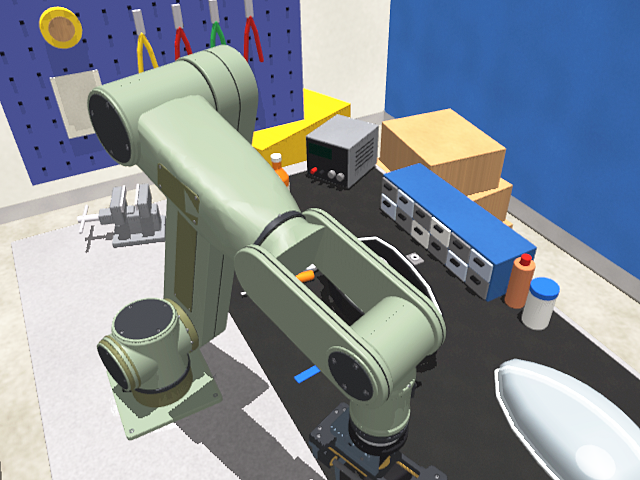

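View pics/wrist0.png

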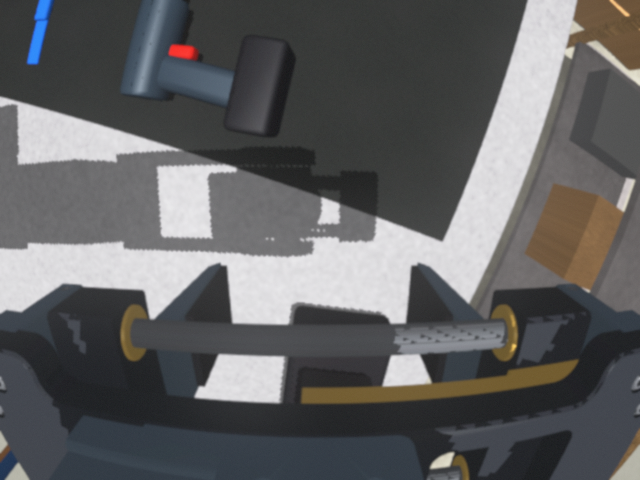

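```bash
python3 - <<'E'
import cv2
im=cv2.imread("pics/scene0.png")[220:380,190:370]
cv2.imwrite("pics/crop0.png",cv2.resize(im,None,fx=3.7,fy=3.7,interpolation=cv2.INTER_CUBIC))
E
```

```text
(no output)
```

View pics/crop0.png

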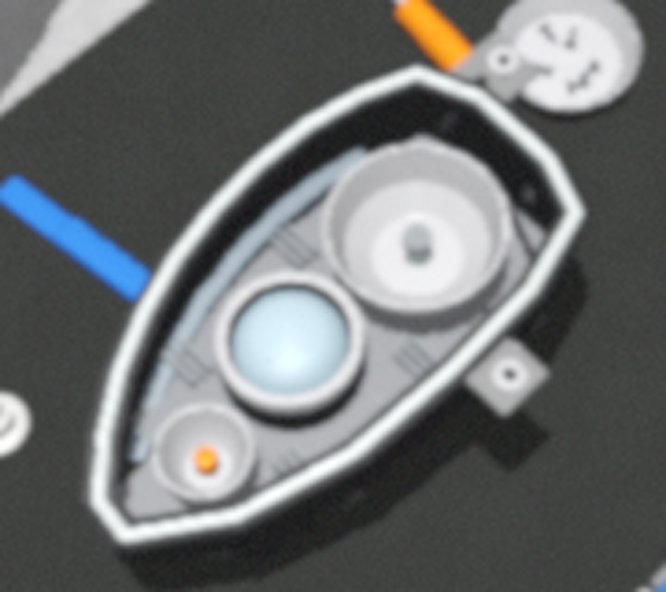

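```bash
cat > h.py <<'E'
from workcell import *
import numpy as np, cv2
from scipy.spatial.transform import Rotation as Ro
def rot(e): return Ro.from_euler('xyz',e,degrees=True).as_matrix()
def ray(name,uv,st=None):
    c=camera_params(name); u,v=uv
    x=(u-c['cx'])/c['fx']; y=(v-c['cy'])/c['fy']
    if name=='wrist':
        r=np.hypot(x,y); s=np.sin(r)/r if r>1e-9 else 1
        d=np.array([x*s,-y*s,-np.cos(r)])
        T=c['hand_eye']; R=rot(st['ee_rot']); 
        return st['ee_pos']+R@T[:3,3], R@T[:3,:3]@d
    return c['position'], rot(c['attitude'])@np.array([x,-y,-1.])
def hit(o,d,n,k): # n.p=k
    return o+d*(k-n@o)/(n@d)
def proj(name,p,st=None):
    c=camera_params(name)
    if name=='wrist':
        R=rot(st['ee_rot']);T=c['hand_eye']
        q=T[:3,:3].T@(R.T@(p-st['ee_pos'])-T[:3,3])
        q=np.array([q[0],-q[1],-q[2]]); a=np.hypot(q[0],q[1]); th=np.arctan2(a,q[2])
        return np.array([c['cx']+c['fx']*th*q[0]/a,c['cy']+c['fy']*th*q[1]/a])
    q=rot(c['attitude']).T@(p-c['position']); q=np.array([q[0],-q[1],-q[2]])
    return np.array([c['cx']+c['fx']*q[0]/q[2],c['cy']+c['fy']*q[1]/q[2]])
E
python3 - <<'E'
from h import *
px=lambda a:(190+a[0]/3.7,220+a[1]/3.7)
for nm,a,z in [("ear",(505,60),130),("c0",(415,75),138),("c1",(345,105),134),("mid",(195,220),125),("l",(105,430),115),("t1",(100,500),110),("t2",(125,540),108),("fr",(582,213),138)]:
    o,d=ray('scene',px(a)); print(nm,hit(o,d,np.array([0,0,1.]),z).round(0))
E
```

```text
ear [492. 131. 130.]
c0 [462.  77. 138.]
c1 [444.  30. 134.]
mid [434. -93. 125.]
l [ 499. -224.  115.]
t1 [ 529. -254.  110.]
t2 [ 558. -260.  108.]
fr [610.  79. 138.]
```

```bash
python3 - <<'E'
from h import *
s=state(); R=rot(s['ee_rot']); print(R.round(3))
T=camera_params('wrist')['hand_eye']; print("cam pos",s['ee_pos']+R@T[:3,3], "look", R@T[:3,:3]@[0,0,-1.])
E
```

```text
[[-0.     0.337 -0.941]
 [ 0.001 -0.941 -0.337]
 [-1.    -0.001 -0.   ]]
cam pos [ 266.96781262 -515.64169829  383.9009316 ] look [-0.25599786 -0.08992369 -0.96248575]
```

```bash
for i in 1; do :; done; python3 -m handwheel '{"gripper":[1,1,1,1,1],"offset":[[-2,-22,-29],[-5,-44,-58],[-7,-66,-87],[-10,-88,-116],[-12,-110,-145]],"rot":[[0,0,0],[0,0,0],[0,0,0],[0,0,0],[0,0,0]]}' 10
```

```text
time_s: 0.57
ee_pos: [293.7, -387.4, 225.9]
ee_rot: [-109.1, 90.0, 90.6]
force: [1.1, -0.4, 0.1]
gripper_width: 60.8
```

```bash
python3 -m handwheel '{"gripper":[1,1,1,1,1],"offset":[[-2,-22,-29],[-5,-44,-58],[-7,-66,-87],[-10,-88,-116],[-12,-110,-145]],"rot":[[0,0,0],[0,0,0],[0,0,0],[0,0,0],[0,0,0]]}'
```

```text
time_s: 0.98
ee_pos: [393.2, -234.8, 238.1]
ee_rot: [116.2, 90.0, -44.2]
force: [0.4, -0.2, 0.3]
gripper_width: 27.2
```

```bash
python3 -m handwheel '{"gripper":[1,1,1,1,1],"offset":[[-2,-22,-29],[-5,-44,-58],[-7,-66,-87],[-10,-88,-116],[-12,-105,-150]],"rot":[[0,0,0],[0,0,0],[0,0,0],[0,0,0],[0,0,0]]}'; python3 -m handwheel '{"gripper":[1,1,1],"offset":[[0,0,0],[0,0,0],[0,0,0]],"rot":[[0,0,0],[0,0,0],[0,0,0]]}'
python3 - <<'E'
from h import *
s=state(); np.save('s1.npy',s,allow_pickle=True)
im=grab_frame('wrist'); cv2.imwrite('pics/w1.png',im[:,:,::-1]); print(s)
E
```

```text
time_s: 1.4
ee_pos: [498.3, -85.0, 250.2]
ee_rot: [-18.6, 90.0, -178.9]
force: [0.1, -1.0, 0.3]
gripper_width: 0.7
time_s: 1.65
ee_pos: [498.0, -87.2, 249.4]
ee_rot: [-6.9, 89.9, -167.1]
force: [0.2, 0.4, 0.3]
gripper_width: 0.5
{'time_s': 1.65, 'qpos': array([-1.12078493e+01,  1.08156432e+01,  9.47944642e+01, -3.82509809e-02,
        7.44723757e+01,  5.90688348e+01]), 'qvel': array([-1.52768802, -0.57663871,  0.58433112,  0.07354552, -0.00210378,
        0.07705094]), 'effort': array([ 8.74384046e-01, -3.40682602e+01, -2.39481407e+01,  1.26681905e-01,
       -8.32746970e-02,  1.19102227e-03]), 'ee_pos': array([497.96016108, -87.16618472, 249.44479747]), 'ee_rot': array([  -6.86465213,   89.90966064, -167.13106977]), 'force': array([0.20076765, 0.42409221, 0.25449186]), 'torque': array([-0.00993165,  0.00784802, -0.01297253]), 'gripper_width': 0.47516531830678493}
```

View pics/w1.png

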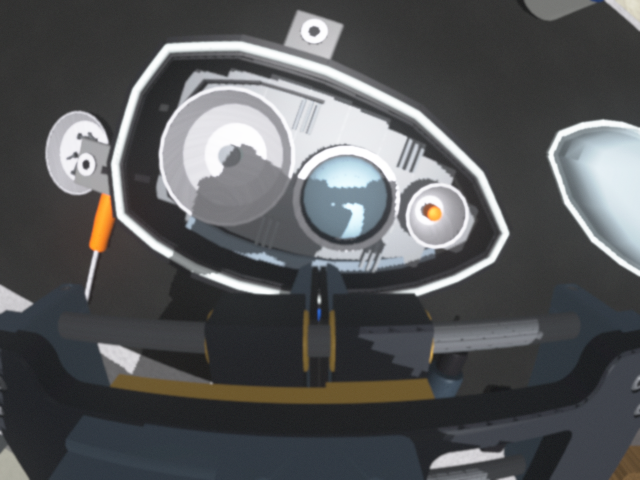

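```bash
python3 - <<'E'
import cv2
im=cv2.imread("pics/w1.png")
a=im[150:310,90:310]; cv2.imwrite("pics/w1a.png",cv2.resize(a,None,fx=3.6,fy=3.6,interpolation=cv2.INTER_CUBIC))
a=im[150:310,330:530]; cv2.imwrite("pics/w1b.png",cv2.resize(a,None,fx=3.6,fy=3.6,interpolation=cv2.INTER_CUBIC))
im=cv2.imread("pics/scene0.png")
a=im[235:375,205:315]; cv2.imwrite("pics/s1.png",cv2.resize(a,None,fx=4.2,fy=4.2,interpolation=cv2.INTER_CUBIC))
E
```

```text
(no output)
```

View pics/w1a.png

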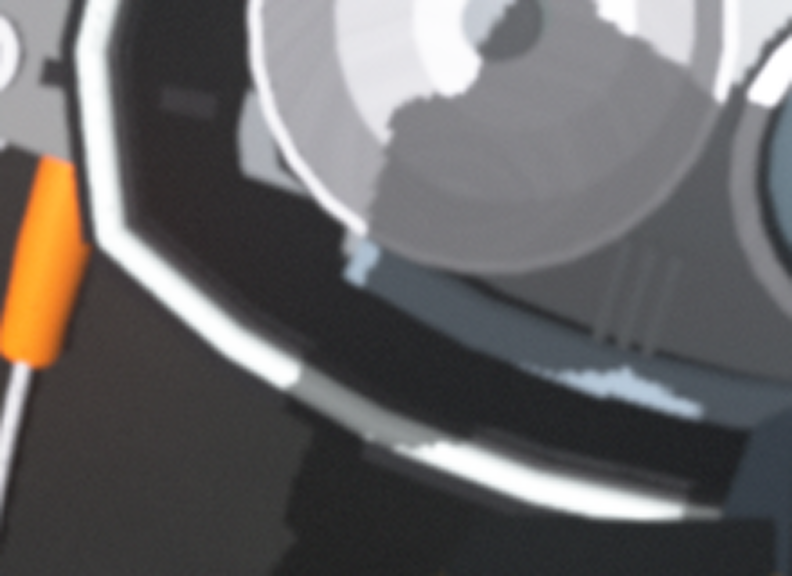

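View pics/w1b.png

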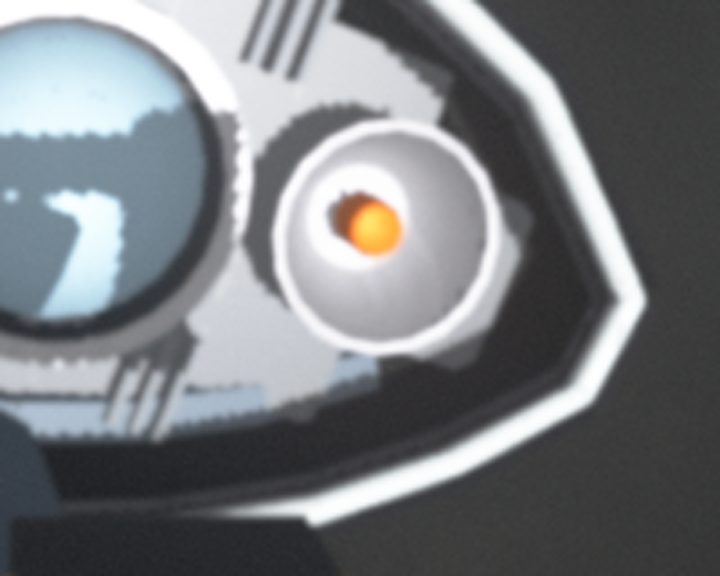

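View pics/s1.png

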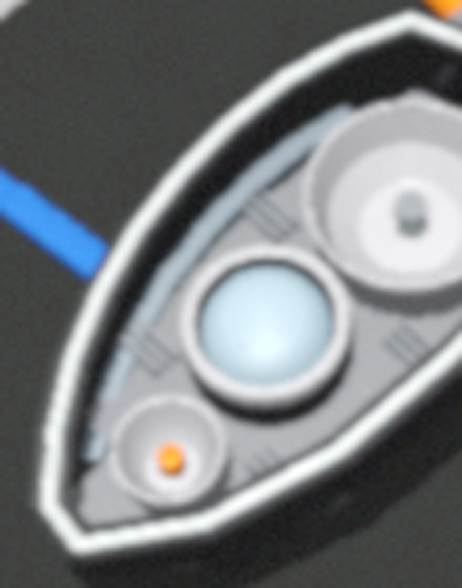

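```bash
cat >> h.py <<'E'
# plane fixed by lamp yaw
def plane(psi,tip):
    a=np.array([-np.sin(psi),np.cos(psi)]) # lamp y axis
    k=30/346.
    n=np.array([-k*a[0],-k*a[1],1.]); return n, 108-k*(a@tip)
E
python3 - <<'E'
from h import *
s=np.load('s1.npy',allow_pickle=True).item()
W={'c0':(120.5,214.5),'e1':(116,160),'e2':(168,48),'e3':(240,46),'r1':(335,72),'r2':(420,110),'r3':(480,172),'tip':(505.5,232.5),'t1':(495,258),'t0':(458,278),
'n1':(90+222/3.6,150+340/3.6),'n2':(90+345/3.6,150+418/3.6),'n3':(90+530/3.6,150+488/3.6)}
n,k=plane(np.radians(-5),np.array([545,-262]))
for psi in (-5,):
  P={m:hit(*ray('wrist',uv,s),n,k) for m,uv in W.items()}
  for m in P: print(m,P[m].round(1))
  S={'c0':(410,20),'t1':(45,500),'tip':(80,545),'n1':(345,47),'n2':(285,83),'m':(90,300)}
  for m,c in S.items(): print('S',m,hit(*ray('scene',(205+c[0]/4.2,235+c[1]/4.2)),n,k).round(1))
E
```

```text
c0 [460.7  79.8 136.9]
e1 [505.3  94.5 138.5]
e2 [605.2  77.2 137.8]
e3 [621.6  21.1 133. ]
r1 [625.5 -55.5 126.4]
r2 [ 623.1 -130.3  120. ]
r3 [ 596.4 -202.6  113.5]
tip [ 555.6 -254.5  108.7]
t1 [ 529.1 -255.7  108.4]
t0 [ 498.9 -226.2  110.7]
n1 [443.6  45.7 133.8]
n2 [434.2  11.4 130.8]
n3 [431.4 -36.4 126.6]
S c0 [461.3  79.1 136.8]
S t1 [ 524.8 -254.5  108.5]
S tip [ 556.9 -257.7  108.5]
S n1 [446.3  41.3 133.5]
S n2 [437.8   1.7 130. ]
S m [ 456.4 -163.3  115.9]
```

```bash
python3 - <<'E'
from h import *
s=state();R=rot(s['ee_rot']);print(R.round(3))
S=[(410,20),(345,47),(285,80),(230,125),(180,178),(133,238),(95,300),(70,365),(52,435),(45,500),(80,545)]
for psi in (-5,12):
  n,k=plane(np.radians(psi),np.array([555,-256]))
  P=np.array([hit(*ray('scene',(205+c[0]/4.2,235+c[1]/4.2)),n,k) for c in S])
  print(psi);print(P.round(1)); print(np.linalg.norm(np.diff(P,axis=0),axis=1).round(0))
im=cv2.imread("pics/scene0.png")
for p in P: cv2.circle(im,tuple(int(round(8*v)) for v in proj('scene',p)),8,(0,0,255),-1,shift=3)
im=im[235:375,205:315]; cv2.imwrite("pics/s2.png",cv2.resize(im,None,fx=4.2,fy=4.2,interpolation=cv2.INTER_CUBIC))
im=cv2.imread("pics/w1.png")
for p in P: cv2.circle(im,tuple(int(round(8*v)) for v in proj('wrist',p,np.load('s1.npy',allow_pickle=True).item())),12,(0,0,255),-1,shift=3)
cv2.imwrite("pics/w2.png",im)
E
```

```text
[[-0.001  0.337 -0.942]
 [-0.    -0.942 -0.337]
 [-1.    -0.     0.001]]
-5
[[ 461.1   79.4  136.3]
 [ 446.    41.5  132.9]
 [ 436.1    3.3  129.5]
 [ 434.   -37.8  125.9]
 [ 437.7  -79.6  122.4]
 [ 445.8 -122.2  118.7]
 [ 458.2 -161.3  115.5]
 [ 476.9 -195.6  112.6]
 [ 499.9 -228.4  110. ]
 [ 524.6 -254.5  107.9]
 [ 556.6 -257.6  107.9]]
[41. 40. 41. 42. 44. 41. 39. 40. 36. 32.]
12
[[ 461.9   78.6  138.1]
 [ 447.1   40.6  135.1]
 [ 437.3    2.3  132. ]
 [ 435.3  -38.7  128.6]
 [ 438.9  -80.3  125. ]
 [ 446.9 -122.9  121.2]
 [ 459.2 -161.8  117.7]
 [ 477.7 -196.   114.5]
 [ 500.5 -228.6  111.3]
 [ 524.9 -254.6  108.7]
 [ 556.6 -257.6  107.8]]
[41. 40. 41. 42. 43. 41. 39. 40. 36. 32.]
```

View pics/s2.png

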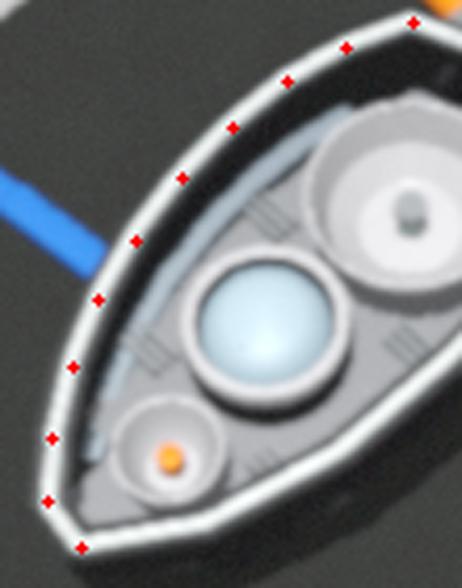

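View pics/w2.png

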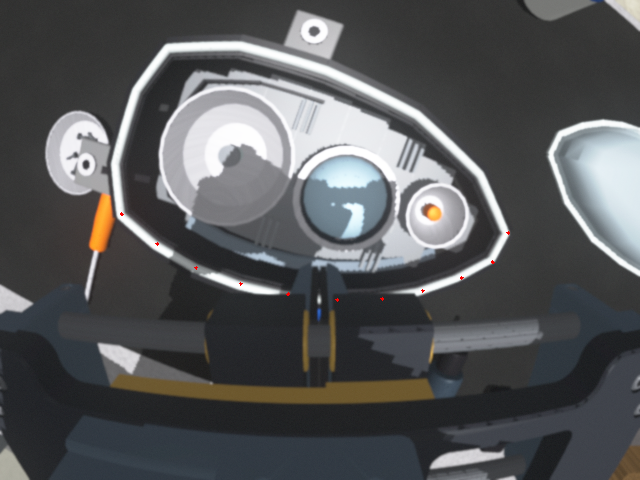

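```bash
python3 -m handwheel '{"gripper":[1,1,1,1,1],"offset":[[14,-34,-4],[28,-68,-8],[42,-102,-12],[62,-136,-16],[82,-169,-20]],"rot":[[0,0,0],[0,0,0],[0,0,0],[0,0,0],[0,0,0]]}' 10;  python3 -m handwheel '{"gripper":[1,1,1,1],"offset":[[0,0,0],[0,0,0],[0,0,0],[0,0,0]],"rot":[[0,0,0],[0,0,0],[0,0,0],[0,0,0]]}'
python3 - <<'E'
from h import *
s=state(); np.save('s2.npy',s,allow_pickle=True)
im=grab_frame('wrist'); cv2.imwrite('pics/w3.png',im[:,:,::-1])
im=grab_frame('side'); cv2.imwrite('pics/sd3.png',im[:,:,::-1]); print(s['ee_pos'],rot(s['ee_rot']).round(4),s['force'])
E
```

```text
time_s: 2.12
ee_pos: [459.6, 78.7, 167.7]
ee_rot: [161.2, 89.9, 0.8]
force: [-0.4, 0.2, -1.2]
gripper_width: 0.3
time_s: 2.45
ee_pos: [461.3, 77.3, 168.9]
ee_rot: [153.2, 89.9, -7.3]
force: [0.5, 0.3, 0.3]
gripper_width: 0.4
[461.2601137  77.3314692 168.8560222] [[ 2.100e-03  3.350e-01 -9.422e-01]
 [-3.000e-04 -9.422e-01 -3.350e-01]
 [-1.000e+00  1.000e-03 -1.900e-03]] [0.54047003 0.27821741 0.33764395]
```

View pics/w3.png

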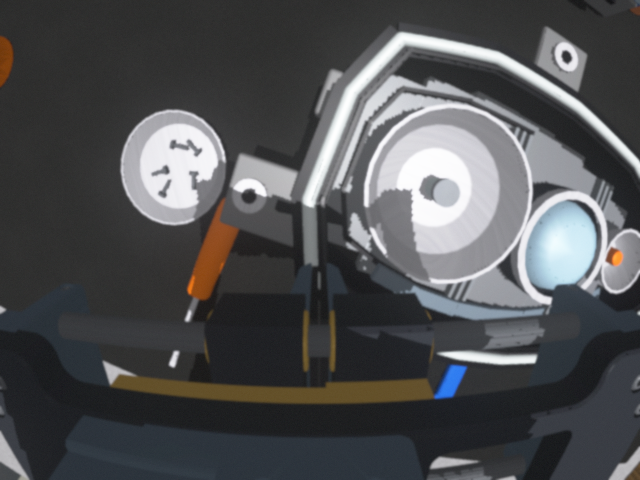

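View pics/sd3.png

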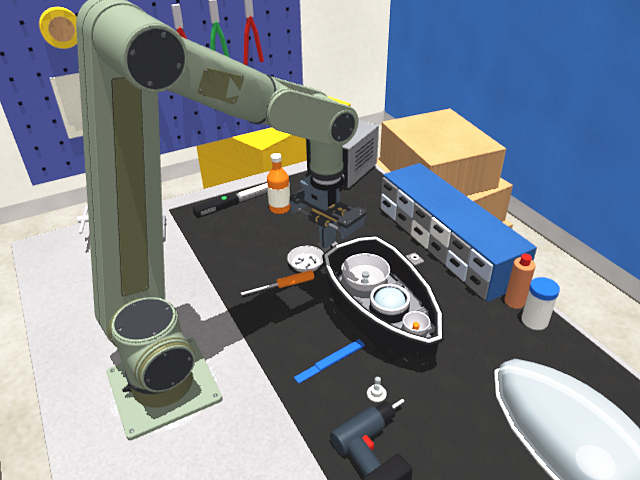

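```bash
python3 - <<'E'
from h import *
P=np.array([(461,79,138),(446,42,135),(437,3,132),(434,-38,128),(438,-80,124.5),(446,-122,121),(459,-162,117.5),(477,-196,114.5),(500,-228,111),(527,-255,108.5),(556,-256,108)],float)
for n,b in(('scene','scene0'),('side','sd3')):
  im=cv2.imread(f"pics/{b}.png")
  x,y=((205,235) if n=='scene' else (315,230)); im=im[y:y+(140 if n=='scene' else 120),x:x+(110 if n=='scene' else 140)]
  f=4.2 if n=='scene' else 5
  im=cv2.resize(im,None,fx=f,fy=f,interpolation=cv2.INTER_CUBIC)
  for p in P:
    u=(proj(n,p)-[x,y]+.5)*f-.5; cv2.circle(im,tuple(int(v) for v in u),2,(0,0,255),-1)
  cv2.imwrite(f"pics/chk_{n}.png",im)
E
```

```text
(no output)
```

View pics/chk_side.png

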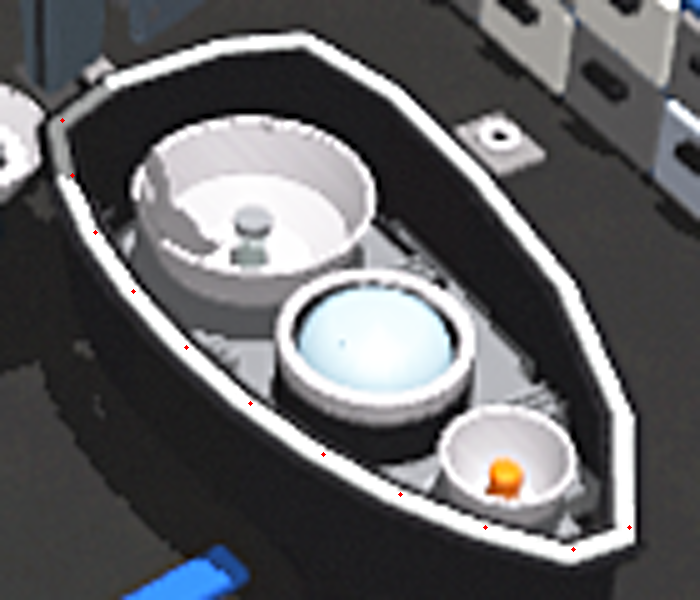

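View pics/chk_scene.png

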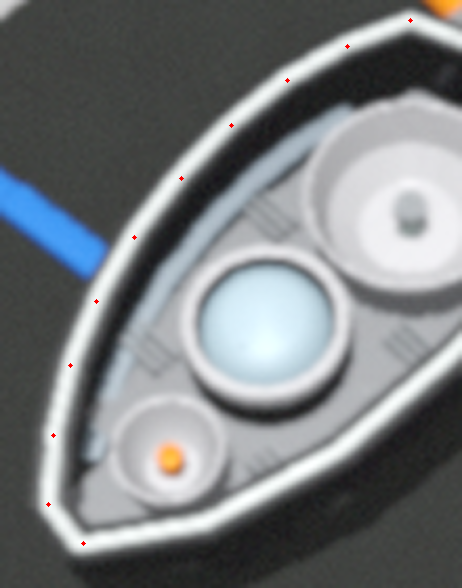

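```bash
python3 -m handwheel '{"gripper":[1,1,1,1,1],"offset":[[7,-2,-1],[14,-2,-1],[20,-2,-1],[25,-2,-1],[27,-2,-1]],"rot":[[0,0,0],[0,0,0],[0,0,0],[0,0,0],[0,0,0]]}' 10;  python3 -m handwheel '{"gripper":[1,1],"offset":[[1,0,0],[1,0,0]],"rot":[[0,0,0],[0,0,0]]}';  python3 -m handwheel '{"gripper":[1,1],"offset":[[1,0,0],[1,0,0]],"rot":[[0,0,0],[0,0,0]]}'
```

```text
time_s: 2.97
ee_pos: [460.0, 80.8, 139.7]
ee_rot: [-7.4, 89.9, -167.7]
force: [0.0, -0.1, -0.2]
gripper_width: 0.6
time_s: 3.13
ee_pos: [460.5, 81.0, 139.6]
ee_rot: [-2.3, 90.0, -162.6]
force: [-0.7, -0.2, 0.1]
gripper_width: 0.6
time_s: 3.3
ee_pos: [460.8, 81.0, 139.0]
ee_rot: [155.8, 90.0, -4.5]
force: [0.1, 0.2, -0.2]
gripper_width: 0.5
```

```bash
python3 -m handwheel '{"gripper":[1,1],"offset":[[1,0,0],[1,0,0]],"rot":[[0,0,0],[0,0,0]]}';  python3 -m handwheel '{"gripper":[1,1],"offset":[[1,0,0],[1,0,0]],"rot":[[0,0,0],[0,0,0]]}'
```

```text
time_s: 3.47
ee_pos: [460.9, 81.1, 138.2]
ee_rot: [164.1, 90.0, 3.8]
force: [-0.6, -0.1, 0.4]
gripper_width: 0.6
time_s: 3.63
ee_pos: [461.0, 81.1, 138.1]
ee_rot: [168.2, 89.9, 7.9]
force: [-1.5, 0.2, 7.8]
gripper_width: 0.6
```

```bash
python3 -m handwheel '{"gripper":[1,1],"offset":[[0,0,0],[0,0,0]],"rot":[[0,0,0],[0,0,0]]}';  python3 -m handwheel '{"gripper":[1,1],"offset":[[-0.3,0,0],[-0.3,0,0]],"rot":[[0,0,0],[0,0,0]]}'
```

```text
time_s: 3.8
ee_pos: [461.0, 81.1, 138.1]
ee_rot: [168.0, 89.9, 7.7]
force: [-2.3, -0.4, 6.4]
gripper_width: 0.3
time_s: 3.97
ee_pos: [461.0, 81.1, 138.1]
ee_rot: [167.4, 89.9, 7.1]
force: [-1.5, -0.6, 6.1]
gripper_width: 0.3
```

```bash
python3 -m handwheel '{"gripper":[1,1,1,1,1],"offset":[[0.3,3,3],[0.6,6,5],[0.9,10,8],[1.2,13,11],[1.5,16,14]],"rot":[[0,0,0],[0,0,0],[0,0,0],[0,0,0],[0,0,0]]}'
```

```text
time_s: 4.38
ee_pos: [455.8, 62.7, 137.6]
ee_rot: [-173.5, 89.5, 26.2]
force: [1.6, 4.6, 8.6]
gripper_width: 0.3
```

```bash
python3 -m handwheel '{"gripper":[1,1,1,1,1],"offset":[[0.2,3,3],[0.4,6,5],[0.6,10,8],[0.8,13,11],[1,16,13]],"rot":[[0,0,0],[0,0,0],[0,0,0],[0,0,0],[0,0,0]]}'
```

```text
time_s: 4.8
ee_pos: [449.3, 43.5, 137.1]
ee_rot: [-172.8, 89.5, 26.8]
force: [2.1, 6.1, 11.4]
gripper_width: 0.2
```

```bash
python3 -m handwheel '{"gripper":[1,1,1,1,1],"offset":[[-0.3,3,2],[-0.3,7,4],[-0.2,10,7],[0,13,9],[0,17,11]],"rot":[[0,0,0],[0,0,0],[0,0,0],[0,0,0],[0,0,0]]}'
```

```text
time_s: 5.22
ee_pos: [443.4, 23.1, 136.2]
ee_rot: [-174.1, 89.7, 25.6]
force: [0.7, 4.2, 6.3]
gripper_width: 0.4
```

```bash
python3 -m handwheel '{"gripper":[1,1,1,1,1],"offset":[[0.1,3,2],[0.3,7,4],[0.5,10,7],[0.7,14,9],[0.9,17,11]],"rot":[[0,0,0],[0,0,0],[0,0,0],[0,0,0],[0,0,0]]}'
```

```text
time_s: 5.63
ee_pos: [438.7, 3.2, 135.2]
ee_rot: [-174.9, 89.7, 24.7]
force: [0.6, 4.6, 7.8]
gripper_width: 0.6
```

```bash
python3 -m handwheel '{"gripper":[1,1,1,1,1],"offset":[[0,4,2],[0.2,8,3],[0.4,11,5],[0.6,15,6],[0.9,19,8]],"rot":[[0,0,0],[0,0,0],[0,0,0],[0,0,0],[0,0,0]]}'
```

```text
time_s: 6.05
ee_pos: [436.9, -17.6, 133.8]
ee_rot: [-172.5, 89.8, 27.2]
force: [0.6, 2.8, 4.8]
gripper_width: 0.7
```

```bash
python3 -m handwheel '{"gripper":[1,1,1,1,1],"offset":[[0.2,4,2],[0.4,8,3],[0.7,11,5],[1,15,6],[1.3,19,8]],"rot":[[0,0,0],[0,0,0],[0,0,0],[0,0,0],[0,0,0]]}'
```

```text
time_s: 6.47
ee_pos: [435.5, -38.4, 132.4]
ee_rot: [-169.7, 89.8, 30.0]
force: [0.2, 3.5, 6.8]
gripper_width: 0.4
```

```bash
python3 -m handwheel '{"gripper":[1,1,1,1,1],"offset":[[0.2,4,1],[0.5,8,2],[0.8,12,3],[1.1,16,4],[1.4,20,5]],"rot":[[0,0,0],[0,0,0],[0,0,0],[0,0,0],[0,0,0]]}'
```

```text
time_s: 6.88
ee_pos: [436.9, -59.1, 130.7]
ee_rot: [-157.3, 89.9, 42.3]
force: [-0.2, 2.3, 5.3]
gripper_width: 0.6
```

```bash
python3 -m handwheel '{"gripper":[1,1,1,1,1],"offset":[[0.3,4,1],[0.6,8,2],[1,12,3],[1.3,16,4],[1.6,21,5]],"rot":[[0,0,0],[0,0,0],[0,0,0],[0,0,0],[0,0,0]]}'
```

```text
time_s: 7.3
ee_pos: [439.0, -80.7, 128.9]
ee_rot: [-134.8, 89.9, 64.9]
force: [-1.2, 2.8, 5.3]
gripper_width: 0.5
```

```bash
python3 -m handwheel '{"gripper":[1,1,1,1,1],"offset":[[0.4,4,1],[0.8,8,1],[1.2,13,2],[1.5,17,3],[1.8,21,3]],"rot":[[0,0,0],[0,0,0],[0,0,0],[0,0,0],[0,0,0]]}'
```

```text
time_s: 7.72
ee_pos: [442.9, -101.8, 126.8]
ee_rot: [-32.0, 90.0, 167.7]
force: [0.2, 2.5, 5.0]
gripper_width: 0.6
```

```bash
python3 -m handwheel '{"gripper":[1,1,1,1,1],"offset":[[0.4,4,1],[0.8,8,1],[1.2,13,2],[1.6,17,3],[2.0,21,3]],"rot":[[0,0,0],[0,0,0],[0,0,0],[0,0,0],[0,0,0]]}'
```

```text
time_s: 8.13
ee_pos: [447.2, -122.6, 124.8]
ee_rot: [-53.7, 90.0, 146.0]
force: [-0.8, 2.5, 5.9]
gripper_width: 0.2
```

```bash
python3 -m handwheel '{"gripper":[1,1,1,1,1],"offset":[[0.4,4,0],[0.8,8,0],[1.2,13,0],[1.6,17,0],[2.0,21,0]],"rot":[[0,0,0],[0,0,0],[0,0,0],[0,0,0],[0,0,0]]}'
```

```text
time_s: 8.55
ee_pos: [454.5, -142.7, 122.6]
ee_rot: [20.3, 90.0, -140.0]
force: [-0.7, 1.1, 2.0]
gripper_width: 0.8
```

```bash
python3 -m handwheel '{"gripper":[1,1,1,1,1],"offset":[[0.4,4,0],[0.8,8,0],[1.2,13,1],[1.6,17,1],[2.0,21,1]],"rot":[[0,0,0],[0,0,0],[0,0,0],[0,0,0],[0,0,0]]}'
```

```text
time_s: 8.97
ee_pos: [460.7, -162.8, 120.6]
ee_rot: [22.6, 90.0, -137.7]
force: [0.4, 0.1, 0.7]
gripper_width: 0.6
```

```bash
python3 -m handwheel '{"gripper":[1,1,1],"offset":[[0.6,0,0],[1,0,0],[1,0,0]],"rot":[[0,0,0],[0,0,0],[0,0,0]]}'
```

```text
time_s: 9.22
ee_pos: [461.0, -163.1, 120.3]
ee_rot: [100.6, 89.9, -59.6]
force: [-0.4, -2.6, 3.1]
gripper_width: 0.7
```

```bash
python3 -m handwheel '{"gripper":[1,1,1],"offset":[[0.5,0,0.5],[0.5,0,0.5],[0.5,0,0.5]],"rot":[[0,0,0],[0,0,0],[0,0,0]]}'
```

```text
time_s: 9.47
ee_pos: [461.0, -163.1, 120.1]
ee_rot: [123.1, 89.8, -37.2]
force: [1.4, -2.8, 5.9]
gripper_width: 0.2
```

```bash
python3 -m handwheel '{"gripper":[1,1,1,1,1],"offset":[[0.5,4,0],[0.9,8,-1],[1.3,12,-1],[1.7,16,-2],[2.1,19,-3]],"rot":[[0,0,0],[0,0,0],[0,0,0],[0,0,0],[0,0,0]]}'
```

```text
time_s: 9.88
ee_pos: [468.4, -177.3, 118.1]
ee_rot: [-82.8, 89.7, 116.8]
force: [-4.9, 4.7, 13.2]
gripper_width: 0.3
```

```bash
python3 -m handwheel '{"gripper":[1,1,1,1,1],"offset":[[0.4,4,0],[0.8,8,-1],[1.2,12,-1],[1.6,16,-2],[2.1,19,-3]],"rot":[[0,0,0],[0,0,0],[0,0,0],[0,0,0],[0,0,0]]}'
```

```text
time_s: 10.3
ee_pos: [477.4, -193.9, 116.1]
ee_rot: [-80.7, 89.7, 118.9]
force: [-7.2, 8.0, 15.5]
gripper_width: 0.4
```

```bash
python3 -m handwheel '{"gripper":[1,1,1],"offset":[[-1,0,0],[-1.5,0,0],[-1.5,0,0]],"rot":[[0,0,0],[0,0,0],[0,0,0]]}'; python3 - <<'E'
from h import *
im=grab_frame('side'); cv2.imwrite('pics/sd4.png',im[:,:,::-1])
a=cv2.imread('pics/sd3.png')
o=np.vstack([a[190:430,280:600],im[190:430,280:600,::-1]]); cv2.imwrite('pics/cmp.png',o)
P=np.array([(461,79,138),(446,42,135),(437,3,132),(434,-38,128),(438,-80,124.5),(446,-122,121),(459,-162,117.5),(477,-196,114.5),(500,-228,111),(527,-255,108.5),(556,-256,108)],float)
b=cv2.resize(im[230:350,315:455,::-1],None,fx=5,fy=5,interpolation=cv2.INTER_CUBIC)
for p in P:
    u=(proj('side',p)-[315,230]+.5)*5-.5; cv2.circle(b,tuple(int(v) for v in u),2,(0,0,255),-1)
cv2.imwrite('pics/chk4.png',b)
E
```

```text
time_s: 10.55
ee_pos: [478.4, -195.6, 116.5]
ee_rot: [-91.2, 90.0, 108.5]
force: [0.4, 1.1, 2.5]
gripper_width: 0.5
```

View pics/chk4.png

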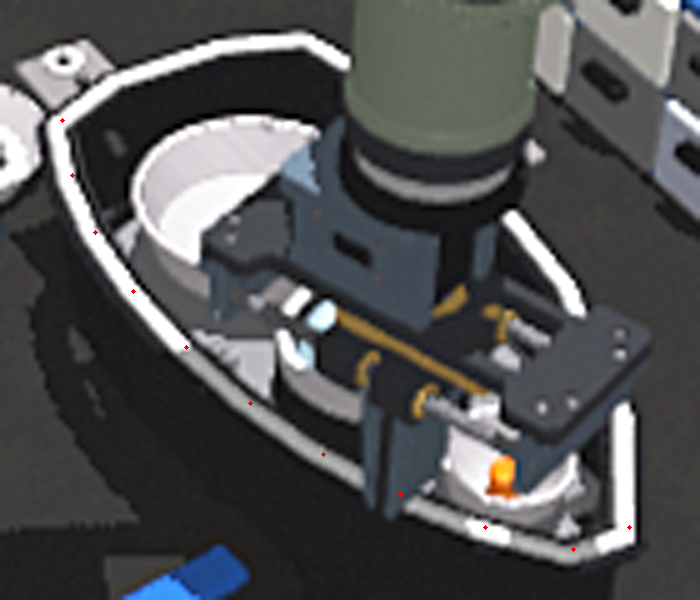

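```bash
python3 -m handwheel '{"gripper":[1,1,1,1,1],"offset":[[0.5,4,-1],[0.9,8,-2],[1.3,12,-3],[1.7,16,-4],[2.0,19,-5]],"rot":[[0,0,0],[0,0,0],[0,0,0],[0,0,0],[0,0,0]]}'
```

```text
time_s: 11.02
ee_pos: [490.1, -213.1, 114.4]
ee_rot: [52.7, 90.0, -107.7]
force: [-0.4, 0.1, 0.0]
gripper_width: 0.5
```

```bash
python3 -m handwheel '{"gripper":[1,1,1,1],"offset":[[0.7,0,0],[1,0,0],[1,0,0],[1,0,0]],"rot":[[0,0,0],[0,0,0],[0,0,0],[0,0,0]]}'
```

```text
time_s: 11.35
ee_pos: [490.3, -212.9, 114.0]
ee_rot: [118.1, 89.9, -42.2]
force: [0.9, -2.5, 3.6]
gripper_width: 0.7
```

```bash
python3 -m handwheel '{"gripper":[1,1,1,1,1],"offset":[[0.3,4,-1],[0.7,8,-2],[1.1,12,-3],[1.5,16,-4],[1.9,19,-5]],"rot":[[0,0,0],[0,0,0],[0,0,0],[0,0,0],[0,0,0]]}'
```

```text
time_s: 11.77
ee_pos: [499.9, -227.4, 112.0]
ee_rot: [-70.1, 89.8, 129.6]
force: [-2.5, 4.1, 8.8]
gripper_width: 0.3
```

```bash
python3 -m handwheel '{"gripper":[1,1],"offset":[[-0.3,0,0],[-0.5,0,0]],"rot":[[0,0,0],[0,0,0]]}'; python3 -m handwheel '{"gripper":[1,1,1,1,1],"offset":[[0.3,3,-1],[0.7,7,-3],[1.1,10,-5],[1.4,14,-6],[1.7,17,-8]],"rot":[[0,0,0],[0,0,0],[0,0,0],[0,0,0],[0,0,0]]}'
```

```text
time_s: 11.93
ee_pos: [500.3, -227.8, 112.2]
ee_rot: [-68.5, 89.9, 131.2]
force: [-1.4, 1.4, 3.2]
gripper_width: 0.3
time_s: 12.35
ee_pos: [514.4, -242.5, 110.2]
ee_rot: [46.8, 90.0, -113.5]
force: [0.1, 0.5, 1.9]
gripper_width: 0.2
```

```bash
python3 -m handwheel '{"gripper":[1,1,1,1,1],"offset":[[0.5,3,-1],[1,7,-3],[1.4,10,-5],[1.8,13,-6],[2.2,16,-7]],"rot":[[0,0,0],[0,0,0],[0,0,0],[0,0,0],[0,0,0]]}'
```

```text
time_s: 12.77
ee_pos: [526.4, -254.7, 108.4]
ee_rot: [-128.9, 90.0, 70.8]
force: [-2.1, 0.9, 3.0]
gripper_width: 0.5
```

```bash
python3 -m handwheel '{"gripper":[1,1,1],"offset":[[0.4,0,0],[0.4,0,0],[0.4,0,0]],"rot":[[0,0,0],[0,0,0],[0,0,0]]}'; python3 -m handwheel '{"gripper":[1,1,1,1,1],"offset":[[0,2,-5],[0,4,-11],[0,6,-16],[0,9,-22],[0,11,-27]],"rot":[[0,0,0],[0,0,0],[0,0,0],[0,0,0],[0,0,0]]}'
```

```text
time_s: 13.02
ee_pos: [526.7, -255.1, 108.3]
ee_rot: [120.6, 89.9, -39.7]
force: [0.9, -0.9, 3.0]
gripper_width: 0.3
time_s: 13.43
ee_pos: [554.6, -255.0, 108.2]
ee_rot: [-49.6, 89.8, 150.1]
force: [-5.9, 2.0, 8.2]
gripper_width: 1.0
```

```bash
python3 -m handwheel '{"gripper":[1,1,1],"offset":[[-0.4,0.3,-0.5],[-0.4,0.3,-0.5],[-0.4,0.3,-0.5]],"rot":[[0,0,0],[0,0,0],[0,0,0]]}'; python3 -m handwheel '{"gripper":[1,1,1,1,1],"offset":[[-4,0,0],[-15,0,0],[-35,0,0],[-65,0,0],[-95,0,0]],"rot":[[0,0,0],[0,0,0],[0,0,0],[0,0,0],[0,0,0]]}';  python3 -m handwheel '{"gripper":[1,1,1,1,1],"offset":[[-20,30,5],[-25,60,10],[-30,90,15],[-30,120,20],[-30,140,25]],"rot":[[0,0,0],[0,0,0],[0,0,0],[0,0,0],[0,0,0]]}'; python3 -m handwheel '{"gripper":[1,1],"offset":[[0,0,0],[0,0,0]],"rot":[[0,0,0],[0,0,0]]}'
python3 - <<'E'
from h import *
P=np.array([(461,79,138),(446,42,135),(437,3,132),(434,-38,128),(438,-80,124.5),(446,-122,121),(459,-162,117.5),(477,-196,114.5),(500,-228,111),(527,-255,108.5),(556,-256,108)],float)
im=grab_frame('side')[:,:,::-1]; cv2.imwrite('pics/sd5.png',im)
b=cv2.resize(im[230:350,315:455],None,fx=5,fy=5,interpolation=cv2.INTER_CUBIC)
for p in P:
    u=(proj('side',p)-[315,230]+.5)*5-.5; cv2.circle(b,tuple(int(v) for v in u),2,(0,0,255),-1)
cv2.imwrite('pics/chk5.png',b)
E
```

```text
time_s: 13.68
ee_pos: [556.0, -255.1, 108.3]
ee_rot: [-78.8, 89.9, 120.9]
force: [-3.0, 1.4, 5.0]
gripper_width: 0.7
time_s: 14.1
ee_pos: [555.9, -255.7, 204.2]
ee_rot: [-61.5, 89.9, 138.2]
force: [0.8, -0.5, 0.6]
gripper_width: 0.5
time_s: 14.52
ee_pos: [580.5, -399.0, 234.3]
ee_rot: [118.1, 89.8, -42.2]
force: [-0.5, 0.4, -0.3]
gripper_width: 0.7
time_s: 14.68
ee_pos: [579.6, -397.0, 233.1]
ee_rot: [-135.2, 90.0, 64.4]
force: [0.1, 0.7, -0.7]
gripper_width: 0.6
```

View pics/chk5.png

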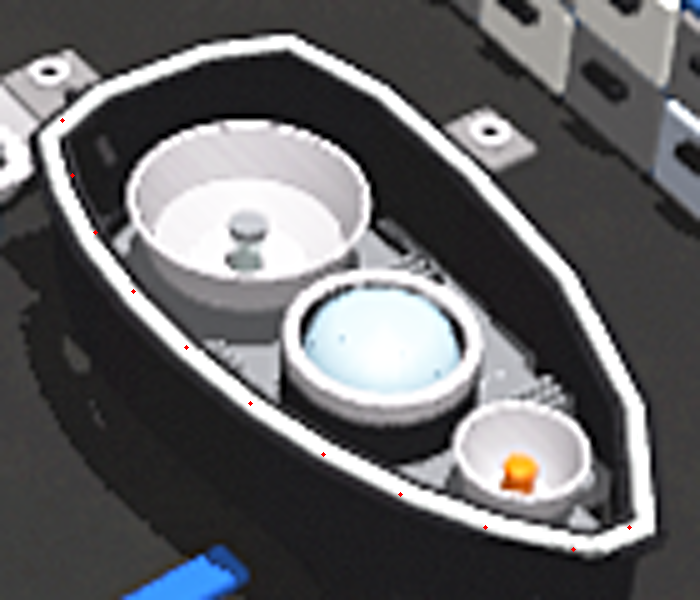

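View pics/sd5.png

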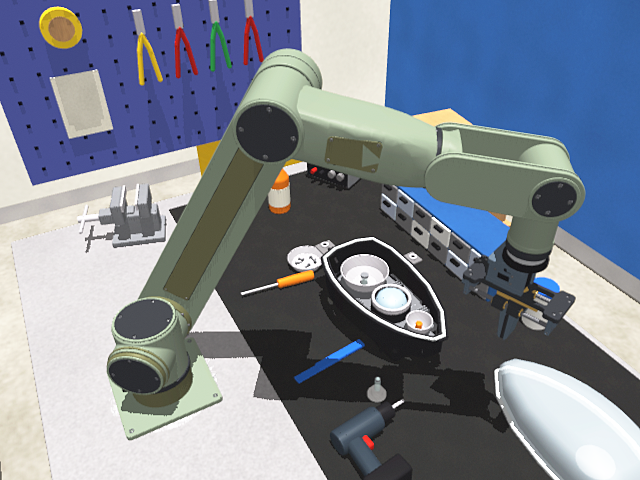

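```bash
python3 - <<'E'
from h import *
n,k=plane(np.radians(5),np.array([555,-256]))
f=lambda c:hit(*ray('side',((c[0]+.5)/5-.5+315,(c[1]+.5)/5-.5+230)),n,k)
# rim vertices in 5x crops, before / after
A=[(300,40),(400,95),(488,190),(570,292),(625,415),(625,540),(573,552)]
B=[(290,43),(385,95),(482,190),(572,280),(638,410),(645,530),(605,547)]
A=np.array([f(a)[:2] for a in A]);B=np.array([f(b)[:2] for b in B])
print(A.round(0).tolist());print(B.round(0).tolist())
M,_=cv2.estimateAffinePartial2D(A,B); print(M, np.degrees(np.arctan2(M[1,0],M[0,0])))
c=np.array([520,-85.]); print(M[:,:2]@c+M[:,2]-c)
a=cv2.imread('pics/sd3.png');b=cv2.imread('pics/sd5.png')
o=np.hstack([cv2.resize(x[235:355,315:455],None,fx=2.8,fy=4,interpolation=cv2.INTER_CUBIC) for x in(a,b)]);cv2.imwrite('pics/ab.png',o)
E
```

```text
[[600.0, 78.0], [623.0, 20.0], [623.0, -57.0], [618.0, -130.0], [594.0, -204.0], [550.0, -261.0], [526.0, -256.0]]
[[595.0, 78.0], [616.0, 23.0], [621.0, -55.0], [623.0, -124.0], [601.0, -204.0], [561.0, -260.0], [540.0, -260.0]]
[[  0.9975586   -0.07579903  -4.44055669]
 [  0.07579903   0.9975586  -44.82457828]] 4.345243471728868
[ 0.73283095 -5.20156443]
```

View pics/ab.png

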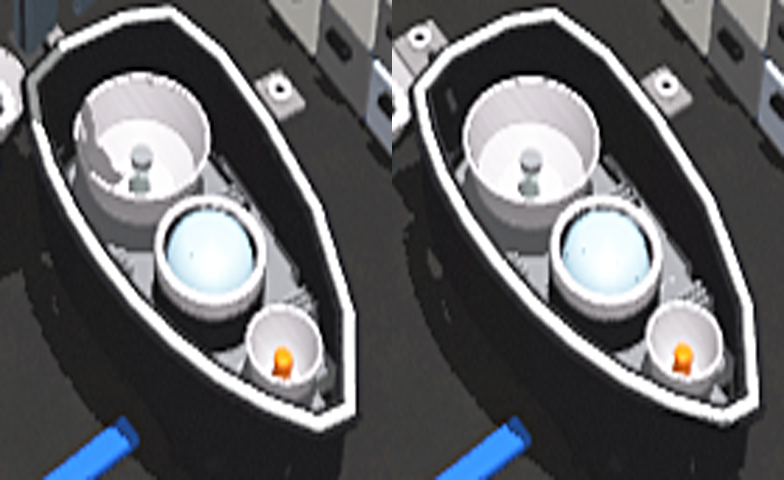

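```bash
python3 - <<'E'
from h import *
a=cv2.imread('pics/sd3.png',0);b=cv2.imread('pics/sd5.png',0)
n,k=plane(np.radians(5),np.array([555,-256]))
V=np.array([(300,40),(400,95),(488,190),(570,292),(625,415),(630,530),(573,552),(485,525),(400,492),(323,452),(250,402),(187,347)],float)/5+[315,230]
p=V.astype(np.float32).reshape(-1,1,2)
q,st,e=cv2.calcOpticalFlowPyrLK(a,b,p,None,winSize=(21,21))
A=np.array([hit(*ray('side',x),n,k)[:2] for x in p[:,0]]);B=np.array([hit(*ray('side',x),n,k)[:2] for x in q[:,0]])
print((B-A).round(1).tolist(),st.ravel())
M,inl=cv2.estimateAffinePartial2D(A,B,ransacReprojThreshold=2.5);c=np.array([528,-88.]);print(np.degrees(np.arctan2(M[1,0],M[0,0])),M[:,:2]@c+M[:,2]-c,inl.ravel())
# bystanders: flow of whole image differences
for nm,u in dict(screwdriver=(296,280),pry=(345,355),bulb=(377,388),driver=(355,430),dish=(303,260)).items():
    r=cv2.calcOpticalFlowPyrLK(a,b,np.float32([[u]]),None)[0].ravel(); print(nm,(r-u).round(2))
print(state()['time_s'])
E
```

```text
[[-6.7, 0.8], [-3.1, -4.2], [-0.1, 3.8], [2.1, -7.9], [5.3, -4.0], [9.8, -0.3], [9.9, -0.1], [7.7, -0.1], [6.6, -1.1], [4.7, -1.6], [2.6, -0.8], [1.2, -3.4]] [1 1 1 1 1 1 1 1 1 1 1 1]
2.429581008929263 [1.39372228 0.17527653] [1 0 1 0 0 0 1 1 1 1 1 1]
screwdriver [-0.49 -0.39]
pry [-0.01 -0.09]
bulb [-0.09  1.12]
driver [-0.01 -0.  ]
dish [-0.01  0.09]
14.7333
```

```bash
python3 -c "
from workcell import *
print(job_done())"
```

```text
the job is handed in; nothing more can be done
None
```

I ran the closed fingertips along the near-side bead from the ear-end corner (point 0) to the pointed tip, then lifted the hand clear and handed the job in. It took about 15 s. The housing did turn slightly at the very end, but by my estimate it stayed within the limits.

- **Contact:** At each of the ten points the force reading was between 3 and 11 N, apart from point 7, where it was 15.5 N on arrival. I eased that to 2.5 N straight away. Contact was almost lost at point 6 and lost between points 7 and 8. I pressed lightly down again at point 6, and halfway between 7 and 8, before going on.
- **Beyond point 9:** I took the first of the two corners at the tip as point 9, because the spacing fitted. I then carried on about 28 mm to the second corner in case that one was meant.
- **Housing moved:** It had not moved in the side-camera picture at point 7. The last picture shows it turned by about 2.5–4 degrees, most likely from that final sideways stroke. The tip moved about 10 mm.
- **Housing centre:** Image tracking puts the shift at 1–2 mm. A rougher estimate from hand-picked points gave about 5 mm. Both are under the 10 mm limit, but they disagree. I saw no tipping, though I did not measure it.
- **Bystanders:** The screwdriver, trim lever, bulb, dish and cordless driver show about a pixel of change or less. The torch and cleaner bottle were not measured; the hand never went near them.

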